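Park the pepper mill in the condiment rack

TASK

Push the tall pepper mill across the counter, standing on its foot, into the free bay of the low wooden rack (the bay with the dark round mark, next to the salt shaker) until it is home against the back of the bay. Push gently and low, on the dark foot only, never on the beech part above it: the mill must slide upright, not be gripped, lifted or tipped. Leave the salt shaker and everything else where it stands.

Things in the scene. Friction and masses are not known exactly. Their poses are not given: they have to be found in the camera images.
- mill: pepper mill, 205 mm tall, about 0.34 kg, loose, upright: a dark brown cylindrical foot, 52 mm in diameter, 50 mm high, with a narrower beech part on top. Origin: centre of the underside, on the counter (z = 0); z up along the mill. Friction with the counter is about 0.6: a push higher than some 40 mm tips it. Only the foot may be pushed.
- mill_top: the pale beech upper part of the mill, fixed to the foot, 40 mm in diameter at most and 155 mm high, with a small steel nut on top. Origin: on the mill's axis at the top of the foot, 50 mm above the counter. Not to be touched.
- rack: pale wooden rack fixed to the counter, no floor: a back wall 184 mm long and three side walls, all 28 mm high, 12 mm thick, forming two bays, each 74 mm wide, 40 mm deep, open in front. Origin: on the counter, mid-width, mid-depth of the bays. x points from the open front to the back (the way to push), y along the back wall, whose inner face is at x = 20 mm; bay centrelines y = 43 and -43 mm.
- mark: flat dark round mark, 44 mm in diameter, 1 mm thick, look only (nothing bumps on it), on the counter in the free bay. Origin: its centre, on the bay's centreline at rack x = -6 mm: right under the mill's axis when the mill touches the back wall (12 mm of its foot then stands out of the bay's front).
- salt: pale grey-white glass salt shaker with a steel twist cap, 44 mm in diameter and 82 mm high, 0.15 kg, loose, standing in the other bay. Origin: centre of its underside. To be left alone.
- bowl: white enamel bowl, 160 mm in diameter, 75 mm high, loose bystander at the far right. Origin: centre of its underside.
- mixer: orange hand mixer with two steel beaters, about 290 mm long, 135 mm high, loose bystander at the far left. Origin: underside of its housing, in the middle of the housing.
- spoons: nested set of steel measuring spoons, about 120 mm long, 14 mm high, loose bystander at the far side. Origin: underside of the largest spoon's bowl.
- beechspoon: beechwood spoon, 260 mm long, lying on the counter at the right, loose bystander. Origin: about the middle of its length, on the counter.
- ramekin: small blue cup, 80 mm in diameter, 45 mm high, loose bystander at the left. Origin: centre of its underside.
Things that resemble listed ones, but are neither listed nor needed, are in the scene too. What is shaped like the mill but red is not meant. What is shaped like the rack but yellow is not meant.

How it is judged:
By the outcome, as a careful person would: the job done as asked, in the order asked, and still so for the second after the job is handed in, with the robot touching nothing.
It also fails if it takes over 58 s, if anything falls off the work surface, if the arm or the gripper's body presses on something with over 40 N, if the wrist force passes 120 N, or if a joint passes its speed limit or range.

ROBOT

A 6-joint arm with a two-finger parallel gripper is mounted at the origin on the work surface. World frame = base frame: x ahead of the robot, y to its left, z up, the work surface at z = 0. Lengths are in m, angles in rad, forces in N, time in s.
With the tool pointing down it reaches from about 0.325 to 0.775 m from the base axis. Payload 5.5 kg.
Tool frame: the origin (TCP) lies at the very end of the fingers, on their centre line; the grasp point (between the pads) lies 19 mm behind it; y points along the fingers, z is the direction in which the jaws open and shut, and the axes are right-handed (so a half turn about y gives the same grasp; the last joint's range is limited). The gripper opens to 85 mm and grips with 20 to 120 N. Pads are 22 mm wide; open, the fingers measure 114 mm over their backs; the gripper's body (76 mm by 85 mm) begins 54 mm behind the grasp point. The pads swing forward as they close: fully open they stand 13 mm farther back than shut.
Start: joints at [1.165, 0.091, 1.231, -0, 1.82, -0.057], TCP at [0.205, 0.564, 0.196] pointing down, gripper open.
Joint ranges: [-2.87, 2.87], [-0.86, 2.18], [0.17, 2.46], [-1.51, 4.65], [0.06, 2.69], [-2.65, 2.65]. Speed limits (rad/s): [2.57, 2.57, 3.01, 3.14, 3.14, 3.14].

INTERFACE

Orientations are given as a rotation vector (axis times angle).
In Python, from cell import ctrl, viewer, recognise, outline_of, spot_point gives the robot as it stands.
- The arm moves only by the tool play_rows, never from a script. Its argument "increments" is one flat list of numbers, 5 for each row, row after row: the finger opening in mm, from 0 to 85.4, then the shift along the tool's x, y, z in mm, then the turn about the tool's y in rad. A call has 1 to 20 rows; each row is the pose to reach, as a shift and turn from the pose commanded when the call began, along the tool's axes at that moment; what a row does not reach only later rows make up. A row lasts 1/10 s, in which the tool goes at most 50 mm and 8.59 degrees, less where a joint would pass 70% of its speed; a pose out of reach is approached as far as the arm can. A call with a gripper value outside its range is refused whole. The fingers move at their own pace and stop on an object; "newtons" is the grip in N (left out, the last holds). Time passes only in rows, so rows that repeat a pose let the fingers close. It gives the time, the measured TCP pose, the force and the opening at its end, in the units of the state.
- ctrl.sense(): the state, without advancing time (a new reading comes with each control period).
- viewer.camera(name): name is "scene" or "side" or "wrist"; returns the picture (384x512x3 uint8, red, green, blue); there is no depth.
- viewer.calibration(name): a dict with "fx", "fy", "cx", "cy" (pixels), "pose" (4x4, takes a point from camera to world coordinates); the wrist camera has in their place "T_tool_cam" (4x4, takes a point from camera to tool coordinates, whose origin is the TCP and whose axes are the tool frame's). Camera axes: x right, y up, looking along -z (the intrinsics and any distortion apply to the point x, -y, -z); pixel columns grow to the right and rows downward; lengths in m; the calibration is good to about 2 mm. A picture is of the moment at which its call begins: read the wrist's pose just before it. calibration takes no time and is no camera call.
- ctrl.hand_in(): hands the job in, once; it reports no verdict.
Trained networks look in the newest picture that a camera, given by its name, has taken for a name from the list of things; names that differ only in an ending like _2 or _b are one class to them, and where a whole thing is asked for, a point or a joint stands for the part that bears it (a point fixed in the world has none). Each returns a list of dicts, best first, with "confidence" (0 to 1); they miss things now and then, are a little off and sometimes report something else, mostly with a low value. They report only what shows in the picture. A call takes as long as a camera call. They do not tell look-alikes from the thing itself.
- recognise(camera, target): "point" ([x, y, z] in m, in world coordinates, good to about 4 mm: the middle of the surface that is visible of it).
- outline_of(camera, target): "pixels" (384x512 bool, what is visible of it).
- spot_point(camera, target): "point" ([x, y, z] in m, in world coordinates, good to about 4 mm: a listed point, or the origin of a listed thing).
The state is a dict: "time": time; "joint_positions": joint angles; "joint_velocities": joint speeds; "effort": joint torques, N m; "position": TCP position; "orientation": TCP orientation; "contact_force": force on the tool from outside, world axes, zero at the start; "wrist_torque": the same for the moment, N m; "width": opening from 0.0 (shut) to 1.0 (fully open).
Only numpy, scipy, OpenCV 4.12 (cv2) and the standard library are available. Lean on these libraries where they do the work, as an engineer would, in place of code of your own. Each camera call takes 0.05 s, during which the arm holds its last target.

## Working session

There is one attempt and no reset: what is moved stays moved. The work goes in short steps, Python scripts to look and compute and a tool call to move; the robot and the scene stay as the last step left them, time stands still between calls to the robot, and variables do not carry over. Pictures are saved under pics/ and viewed, and the job is handed in when it is done.

Besides the shell and the picture viewer there is one more tool, called in YAML: its name, and indented under it one key for each argument. play_rows: Moves the arm, as the interface text tells. Its arguments: {"type":"object","properties":{"increments":{"type":"array","items":{"type":"number"}},"newtons":{"type":"number"}},"required":["increments"]}

```bash
mkdir -p pics; python3 - <<'E'
from cell import ctrl, viewer, recognise, outline_of, spot_point
import cv2,numpy as np
for c in ["scene","side","wrist"]:
    im=viewer.camera(c); cv2.imwrite(f"pics/{c}0.png",im[:,:,::-1])
    k=viewer.calibration(c); print(c,{a:np.round(b,3).tolist() for a,b in k.items()})
for c in ["scene","side"]:
    for t in ["mill","rack","mark","salt","mill_top"]:
        for f in (spot_point,recognise):
            print(c,t,f.__name__,[(np.round(d["point"],3).tolist(),round(d["confidence"],2)) for d in f(c,t)])
s=ctrl.sense(); print({k:np.round(v,3).tolist() for k,v in s.items()})
E
```

```text
scene {'fx': 412.231, 'fy': 412.231, 'cx': 256.934, 'cy': 187.344, 'pose': [[0.296, -0.621, 0.726, 1.391], [0.955, 0.205, -0.214, -0.267], [-0.016, 0.757, 0.653, 0.798], [0.0, 0.0, 0.0, 1.0]]}
side {'fx': 409.392, 'fy': 409.392, 'cx': 256.801, 'cy': 190.833, 'pose': [[-0.989, 0.074, -0.128, 0.451], [-0.147, -0.588, 0.795, 0.859], [-0.016, 0.805, 0.592, 0.711], [0.0, 0.0, 0.0, 1.0]]}
wrist {'fx': 275.347, 'fy': 275.347, 'cx': 256.388, 'cy': 194.38, 'T_tool_cam': [[-0.0, -0.958, -0.287, -0.073], [0.001, 0.287, -0.958, -0.178], [1.0, -0.0, 0.001, 0.001], [0.0, 0.0, 0.0, 1.0]]}
scene mill call [([0.498, -0.109, -0.004], 0.85), ([0.434, -0.019, 0.002], 0.7)]
scene mill call [([0.509, -0.112, 0.089], 0.76), ([0.439, -0.024, 0.094], 0.68)]
scene rack call [([0.606, 0.139, 0.005], 0.83), ([0.376, 0.154, 0.0], 0.74)]
scene rack call [([0.625, 0.158, 0.024], 0.84), ([0.38, 0.166, 0.023], 0.82), ([0.466, 0.4, 0.03], 0.39)]
scene mark call [([0.648, 0.144, -0.0], 0.48)]
scene mark call [([0.652, 0.14, 0.002], 0.6)]
scene salt call [([0.565, 0.127, -0.002], 0.73)]
scene salt call [([0.582, 0.118,
[... 515 characters left out ...]
064], 0.45)]
side mark call [([0.649, 0.148, 0.001], 0.46)]
side mark call []
side salt call [([0.563, 0.128, -0.001], 0.95)]
side salt call [([0.56, 0.143, 0.066], 0.62)]
side mill_top call [([0.501, -0.11, 0.05], 0.92), ([0.435, -0.017, 0.051], 0.79)]
side mill_top call [([0.5, -0.094, 0.141], 0.78), ([0.433, -0.002, 0.141], 0.67)]
{'time': 1.15, 'joint_positions': [1.165, 0.091, 1.231, -0.0, 1.82, -0.057], 'joint_velocities': [-0.001, 0.002, -0.0, 0.0, 0.0, -0.001], 'effort': [0.001, -45.845, -41.812, 0.0, -0.0, -0.0], 'position': [0.205, 0.564, 0.196], 'orientation': [-1.553, 0.274, -0.274], 'contact_force': [-0.199, 0.729, -0.565], 'wrist_torque': [-0.03, 0.021, -0.033], 'width': 0.997}
```

View pics/scene0.png

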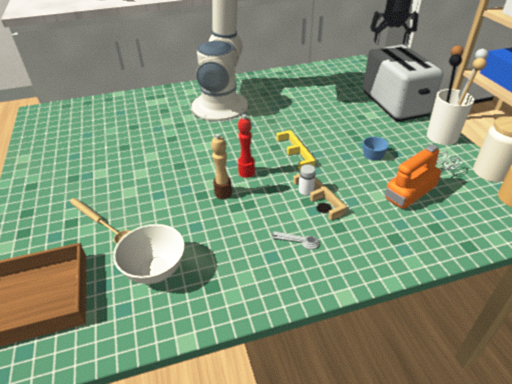

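View pics/side0.png

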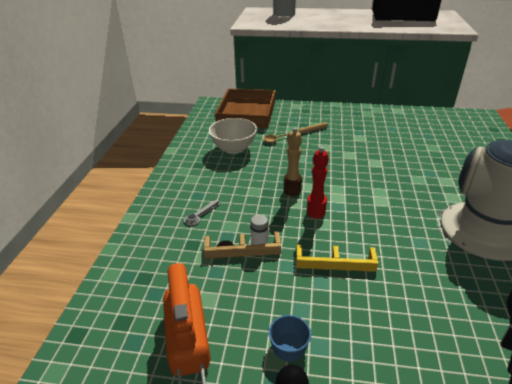

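Candidates in scene.png: the mills are the beech one with the dark foot at (222,170) and the red one at (246,148). The racks are the pale one at (325,197) with salt and dark mark, and the yellow one at (297,150). By the description I choose the beech mill and the pale rack. Next I check both in a close crop and look at the wrist view.

```bash
python3 - <<'E'
from cell import ctrl, viewer, recognise, outline_of, spot_point
import cv2,numpy as np
a=cv2.imread("pics/scene0.png");b=cv2.imread("pics/side0.png");w=cv2.imread("pics/wrist0.png")
A=cv2.resize(a[110:230,200:360],(400,300),interpolation=cv2.INTER_CUBIC)
B=cv2.resize(b[120:270,180:380],(400,300),interpolation=cv2.INTER_CUBIC)
cv2.imwrite("pics/crop0.png",np.vstack([np.hstack([A,B]),np.hstack([cv2.resize(w,(400,300)),np.zeros((300,400,3),np.uint8)])]))
for c in ["scene","side"]:
    viewer.camera(c)
    for t in ["spoons","ramekin","bowl","mixer","beechspoon"]:
        print(c,t,[(np.round(d["point"],3).tolist(),round(d["confidence"],2)) for d in spot_point(c,t)])
    for t in ["rack","mill","mill_top","mark","salt","spoons"]:
        o=outline_of(c,t)
        for i,d in enumerate(o):
            m=d["pixels"]; ys,xs=np.nonzero(m); print(c,t,i,round(d["confidence"],2),m.sum(),xs.min(),xs.max(),ys.min(),ys.max())
            np.save(f"pics/{c}_{t}_{i}.npy",m)
E
```

```text
scene spoons [([0.757, 0.062, 0.004], 0.7), ([0.516, -0.452, -0.003], 0.25)]
scene ramekin [([0.47, 0.4, 0.002], 0.55)]
scene bowl [([0.72, -0.332, -0.002], 0.62)]
scene mixer [([0.666, 0.409, 0.0], 0.65), ([0.756, 0.061, 0.003], 0.43)]
scene beechspoon [([0.516, -0.456, -0.005], 0.62)]
scene rack 0 0.67 612 293 345 175 219
scene rack 1 0.62 457 276 313 131 167
scene mill 0 0.97 790 237 254 115 177
scene mill 1 0.61 930 210 231 134 199
scene mill_top 0 0.93 606 211 227 135 184
scene mill_top 1 0.64 576 237 252 115 163
scene salt 0 0.59 414 299 314 165 194
scene salt 1 0.26 516 362 387 137 160
scene spoons 0 0.4 3189 113 182 224 283
side spoons [([0.757, 0.058, -0.001], 0.77)]
side ramekin [([0.464, 0.396, 0.002], 0.58)]
side bowl [([0.715, -0.332, 0.004], 0.58)]
side mixer [([0.67, 0.405, 0.001], 0.74)]
side beechspoon []
side rack 0 0.8 1142 296 377 245 270
side mill 0 0.86 1131 306 328 146 218
side mill 1 0.85 887 283 301 127 195
side mill_top 0 0.95 600 286 300 127 179
side mill_top 1 0.94 702 310 328 147 201
side mark 0 0.6 65 218 231 240 245
side salt 0 0.85 477 250 267 214 243
side spoons 0 0.8 332 184 218 199 225
```

View pics/crop0.png

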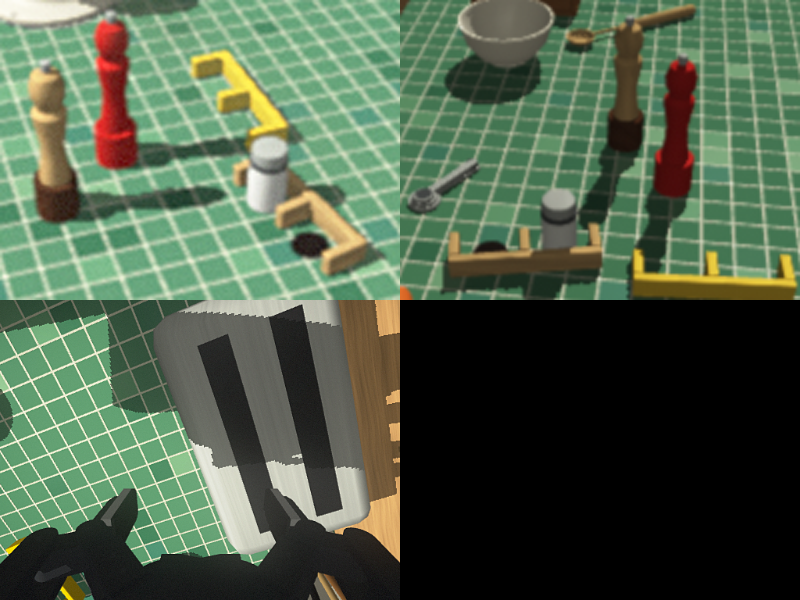

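Crop check: the chosen mill (crop 55,140) has a dark foot and beech top, and the red one is the decoy. The pale rack (crop 320,230) holds the salt and the dark mark at (310,243). The wrist view shows the gripper knuckles bulging wider than the fingertips, so I need the gripper's real outline and the mill profile before I choose the contact side.

```bash
cat > h.py <<'E'
from cell import ctrl, viewer, recognise, outline_of, spot_point
import cv2,numpy as np
from scipy.spatial.transform import Rotation as R
def proj(c,P):
    k=viewer.calibration(c); T=np.linalg.inv(k["pose"]); p=np.atleast_2d(P)@T[:3,:3].T+T[:3,3]
    return np.c_[k["cx"]+k["fx"]*p[:,0]/-p[:,2], k["cy"]+k["fy"]*p[:,1]/p[:,2]]
def ray(c,u,v):
    k=viewer.calibration(c); d=np.array([(u-k["cx"])/k["fx"],-(v-k["cy"])/k["fy"],-1]); return k["pose"][:3,3],k["pose"][:3,:3]@d
def tool():
    s=ctrl.sense(); return np.array(s["position"]),R.from_rotvec(s["orientation"]).as_matrix(),s
def grab(c,name):
    im=viewer.camera(c); cv2.imwrite(f"pics/{name}.png",im[:,:,::-1]); return im
E
python3 - <<'E'
from h import *
p,M,s=tool(); print(s["time"],np.round(p,4)); print(np.round(M,3)); print([k for k in viewer.calibration("side")])
print("local of (0.40,0.35,0.35):",M.T@(np.array([.40,.35,.35])-p)*1000)
# profile of mill: row widths along scene & side masks
for c,i in(("scene",1),("side",1)):
    m=np.load(f"pics/{c}_mill_{i}.npy"); base=np.array([.501,-.108,0])
    k=viewer.calibration(c); right=k["pose"][:3,0]
    for z in range(0,205,12):
        q=proj(c,base+[0,0,z/1000])[0]; q2=proj(c,base+[0,0,z/1000]+right*.01)[0]
        row=m[int(round(q[1]))]; xs=np.nonzero(row)[0]
        if len(xs): print(c,z,np.round(q,1),"halfwidths mm",np.round((q[0]-xs.min()+.5)/(q2[0]-q[0])*10,1),np.round((xs.max()+.5-q[0])/(q2[0]-q[0])*10,1))
E
```

```text
2.35 [0.2051 0.5639 0.1964]
[[ 0.94  -0.     0.342]
 [-0.342 -0.     0.94 ]
 [ 0.    -1.    -0.   ]]
['fx', 'fy', 'cx', 'cy', 'pose']
local of (0.40,0.35,0.35): [ 256.29814311 -153.63508463 -134.38957708]
scene 0 [223.  193.9] halfwidths mm 27.7 24.7
scene 12 [222.7 190.8] halfwidths mm 26.7 25.4
scene 24 [222.4 187.7] halfwidths mm 28.6 26.1
scene 36 [222.1 184.5] halfwidths mm 27.5 23.9
scene 48 [221.8 181.3] halfwidths mm 26.5 24.6
scene 60 [221.5 178. ] halfwidths mm 22.7 22.4
scene 72 [221.2 174.7] halfwidths mm 18.8 17.6
scene 84 [220.9 171.4] halfwidths mm 15.1 15.5
scene 96 [220.6 168. ] halfwidths mm 16.9 13.5
scene 108 [220.3 164.5] halfwidths mm 15.9 14.3
scene 120 [220. 161.] halfwidths mm 20.3 15.1
scene 132 [219.6 157.5] halfwidths mm 22.0 18.6
scene 144 [219.3 153.9] halfwidths mm 20.9 19.4
scene 156 [219.  150.2] halfwidths mm 19.9 17.5
scene 168 [218.6 146.5] halfwidths mm 21.5 20.9
scene 180 [218.3 142.8] halfwidths mm 20.4 19.0
scene 192 [217.9 139. ] halfwidths mm 16.7 14.6
scene 204 [217.5 135.1] halfwidths mm 7.9 5.1
side 0 [292.3 190.8] halfwidths mm 25.7 21.1
side 12 [292.4 187.4] halfwidths mm 28.8 23.5
side 24 [292.6 184.1] halfwidths mm 29.1 22.9
side 36 [292.7 180.7] halfwidths mm 26.5 22.4
side 48 [292.9 177.2] halfwidths mm 26.7 24.7
side 60 [293.  173.7] halfwidths mm 24.2 18.4
side 72 [293.2 170.2] halfwidths mm 18.8 15.0
side 84 [293.3 166.6] halfwidths mm 16.3 11.7
side 96 [293.5 163. ] halfwidths mm 16.7 11.2
side 108 [293.6 159.3] halfwidths mm 17.0 13.5
side 120 [293.8 155.6] halfwidths mm 17.3 15.7
side 132 [294.  151.9] halfwidths mm 17.7 17.9
side 144 [294.1 148. ] halfwidths mm 18.0 17.3
side 156 [294.3 144.2] halfwidths mm 18.3 14.0
side 168 [294.5 140.3] halfwidths mm 21.3 18.9
side 180 [294.6 136.3] halfwidths mm 19.0 15.6
side 192 [294.8 132.3] halfwidths mm 14.0 9.8
side 204 [295.  128.2] halfwidths mm 6.5 1.4
```

play_rows:
  increments: [85, 0, -50, 0, 0, 85, 0, -100, 0, 0, 85, 40, -150, -20, 0.1, 85, 80, -154, -40, 0.2, 85, 120, -154, -60, 0.3, 85, 150, -154, -80, 0.42, 85, 180, -154, -95, 0.54, 85, 210, -154, -110, 0.66, 85, 235, -154, -122, 0.78, 85, 256, -154, -134, 0.9, 85, 256, -154, -134, 1.04, 85, 256, -154, -134, 1.18, 85, 256, -154, -134, 1.22, 85, 256, -154, -134, 1.22]

```text
time: 3.75
position: [0.3999, 0.3504, 0.3505]
orientation: [-1.21, 1.208, -1.208]
contact_force: [-0.7, -0.8, -0.8]
width: 0.999
```

```bash
python3 - <<'E'
from h import *
p,M,s=tool(); print(s["time"],np.round(p,4),s["width"]); print(np.round(M,3))
a=grab("side","side1"); b=grab("scene","scene1")
q=proj("side",p)[0]; print(q, proj("scene",p))
x,y=q.astype(int); y0=max(0,y-200);c=a[y0:y+30,max(0,x-120):x+120]
cv2.imwrite("pics/grip1.png",cv2.resize(c,None,fx=2.5,fy=2.5,interpolation=cv2.INTER_CUBIC)[:,:,::-1]); print(max(0,x-120),y0)
E
```

```text
3.75 [0.3999 0.3504 0.3505] 0.9985215376309807
[[ 0.002  0.     1.   ]
 [-1.     0.     0.002]
 [-0.    -1.     0.   ]]
[344.24311016 187.15815368] [[366.36058948  42.21259452]]
224 0
```

View pics/grip1.png

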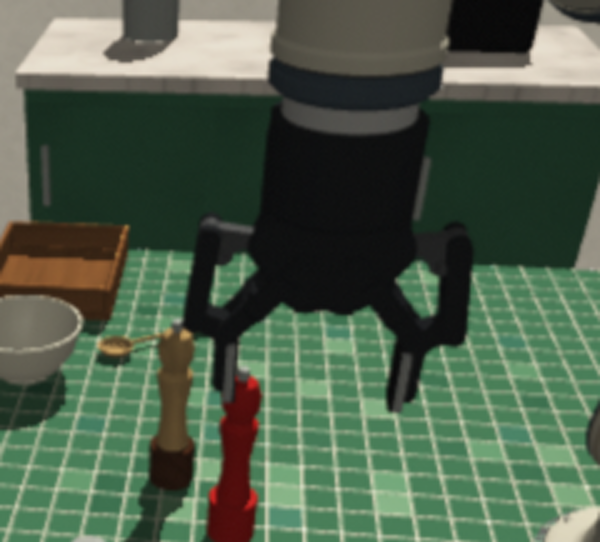

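View pics/scene1.png

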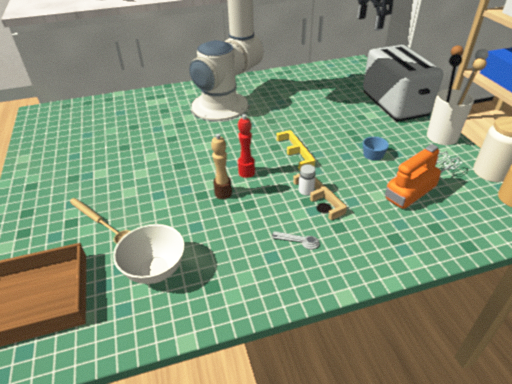

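```bash
python3 - <<'E'
from h import *
p,M,s=tool(); print(s["time"],np.round(p,4),np.round(s["joint_velocities"],3))
a=grab("side","side2"); b=grab("scene","scene2"); w=grab("wrist","wrist2")
p,M,s=tool(); print(s["time"],np.round(p,4))
L=[(x,y,z) for x in(0,) for z in (-57,0,57) for y in(0,-13,-73,-165)]
for c,im in(("side",a),("scene",b)):
    im=im.copy()
    for l in L:
        q=proj(c,p+M@np.array(l)/1000)[0]; cv2.circle(im,(int(round(q[0])),int(round(q[1]))),1,(255,255,0),-1)
    print(c,np.round(proj(c,p),1), np.round(proj(c,[.205,.564,.196]),1))
    q=proj(c,p)[0].astype(int); y0=max(0,q[1]-150);x0=q[0]-110
    cr=im[y0:q[1]+60,x0:x0+220]; cv2.imwrite(f"pics/{c}2c.png",cv2.resize(cr,None,fx=2.7,fy=2.7)[:,:,::-1]); print(x0,y0)
E
```

```text
3.85 [0.3998 0.3505 0.3504] [ 0.002 -0.001  0.002 -0.001  0.001  0.002]
4.0 [0.3998 0.3505 0.3504]
side [[344.3 187.3]] [[494.  399.3]]
234 37
scene [[366.4  42.2]] [[387.2  57.7]]
256 0
```

View pics/side2c.png

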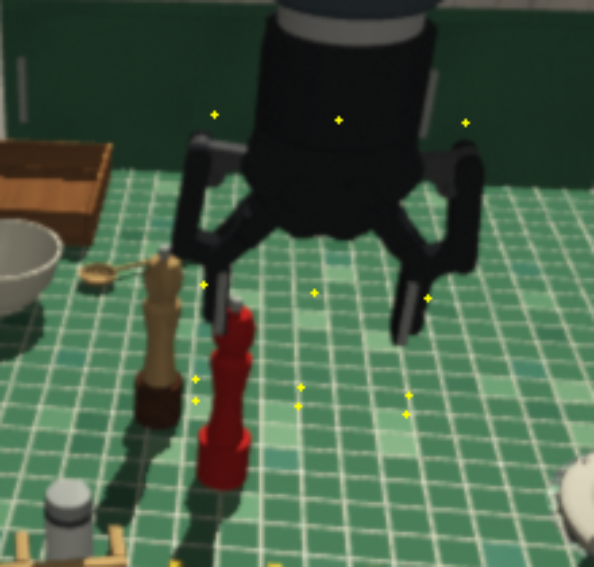

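View pics/scene2c.png

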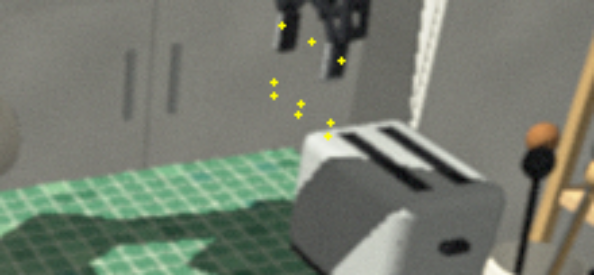

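View pics/wrist2.png

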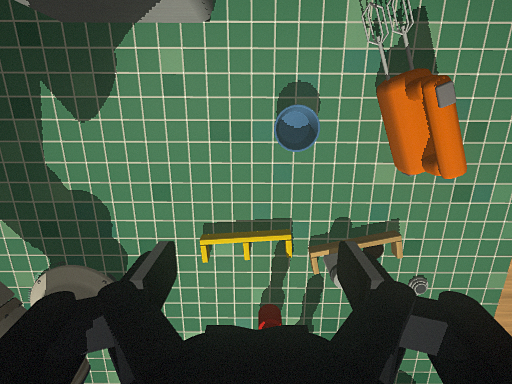

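```bash
cat >> h.py <<'E'
def wproj(P,p,M):
    k=viewer.calibration("wrist"); T=k["T_tool_cam"]; W=np.eye(4);W[:3,:3]=M;W[:3,3]=p; Ti=np.linalg.inv(W@T)
    q=np.atleast_2d(P)@Ti[:3,:3].T+Ti[:3,3]; return np.c_[k["cx"]+k["fx"]*q[:,0]/-q[:,2], k["cy"]+k["fy"]*q[:,1]/q[:,2]]
E
python3 - <<'E'
from h import *
p,M,s=tool()
P=np.array([[.467,.398,.045],[.434,-.019,.205],[.757,.060,.01],[.38,.157,.0]])
print(np.round(wproj(P,p,M),1)); print(np.round(wproj(P,p+[0,0,.045],M),1))
print("yellow rack/rack/ram via network:")
for t in("ramekin","rack","mill_top","mill","salt","mark","mixer"): print(t,[(np.round(d["point"],3).tolist(),round(d["confidence"],2)) for d in spot_point("wrist",t)])
q=s["joint_positions"]; print(np.round(q,4))
E
```

```text
[[295.5 128. ]
 [276.9 403.6]
 [419.3 286.5]
 [246.5 243.6]]
[[292.2 126.6]
 [275.1 377.4]
 [408.4 274.8]
 [247.1 234.6]]
yellow rack/rack/ram via network:
ramekin [([0.47, 0.397, -0.003], 0.84)]
rack [([0.382, 0.152, 0.001], 0.74), ([0.604, 0.139, -0.0], 0.73)]
mill_top [([0.426, -0.017, 0.052], 0.54)]
mill [([0.429, -0.019, 0.003], 0.68)]
salt [([0.566, 0.124, -0.002], 0.57)]
mark [([0.565, 0.122, -0.001], 0.74), ([0.646, 0.146, -0.0], 0.55)]
mixer [([0.667, 0.408, 0.0], 0.74)]
[ 0.6558 -0.0032  1.0488 -0.      2.096   0.6529]
```

```bash
python3 - <<'E'
from h import *
p,M,s=tool()
def tri(a,b):
    o1,d1=ray(*a);o2,d2=ray(*b);A=np.c_[d1,-d2];t=np.linalg.lstsq(A,o2-o1,rcond=None)[0];x1=o1+d1*t[0];x2=o2+d2*t[1];return (x1+x2)/2,np.linalg.norm(x1-x2)
for a,b in((("side",314.4,160),("scene",379.3,28.5)),(("side",382.1,164),("scene",361.6,18.5))):
    x,e=tri(a,b); print(np.round(x,3),round(e,4),"tool mm",np.round(M.T@(x-p)*1000,1))
# spoons extent on counter z~5mm
for c in("scene","side"):
    for u,v in ({"scene":[(274,235),(318,242)],"side":[(187,223),(219,202)]}[c]):
        o,d=ray(c,u,v); t=(.005-o[2])/d[2]; print(c,np.round(o+d*t,3))
# mark from pixels
for c,u,v in(("scene",200+310*.4,110+244*.4),("side",224.5,242.5)):
    o,d=ray(c,u,v); t=(.001-o[2])/d[2]; print("mark",c,np.round(o+d*t,3))
E
```

```text
[0.446 0.356 0.401] 0.0053 tool mm [ -5.4 -50.3  45.8]
[0.352 0.354 0.398] 0.0021 tool mm [ -3.3 -47.9 -47.6]
scene [ 0.704 -0.021  0.005]
scene [0.761 0.078 0.005]
side [0.765 0.077 0.005]
side [ 0.701 -0.022  0.005]
mark scene [0.646 0.146 0.001]
mark side [0.652 0.132 0.001]
```

```bash
cat >> h.py <<'E'
def rackpts(cx,cy,psi):
    f=np.array([-np.sin(psi),np.cos(psi)]); g=np.array([-np.cos(psi),-np.sin(psi)])  # rack x, rack y
    W=lambda x,y,z:np.r_[np.array([cx,cy])+f*x/1000+g*y/1000,z/1000]
    E=[]
    out=[(32,92),(32,-92),(-20,-92),(-20,-80),(20,-80),(20,-6),(-20,-6),(-20,6),(20,6),(20,80),(-20,80),(-20,92)]
    E=[W(x,y,28) for x,y in out]
    return np.array(E),W
E
python3 - <<'E'
from h import *
from scipy.optimize import minimize
ims={}
for c in("scene","side"):
    ims[c]=cv2.imread(f"pics/{c}0.png")
# pale wood mask by colour around rack
def mask(c):
    im=ims[c]; h=cv2.cvtColor(im,cv2.COLOR_BGR2HSV); m=cv2.inRange(h,(8,50,70),(24,190,255))
    q=proj(c,[.605,.14,.014])[0]; r=np.zeros_like(m); r[int(q[1])-32:int(q[1])+32,int(q[0])-45:int(q[0])+45]=1; return (m>0)&(r>0)
ms={c:mask(c) for c in ims}
def solid(c,v):
    E,W=rackpts(*v); S=4; m=np.zeros((384*S//1,512*S//1),np.uint8)
    boxes=[(20,32,-92,92),(-20,20,-92,-80),(-20,20,-6,6),(-20,20,80,92)]
    for b in boxes:
        P=np.array([W(x,y,z) for x in b[:2] for y in b[2:] for z in(0,28)])
        q=cv2.convexHull(np.round((proj(c,P)+.5)*S).astype(np.int32)); cv2.fillConvexPoly(m,q,255)
    # salt occluder
    return cv2.resize(m,(512,384),interpolation=cv2.INTER_AREA)/255.
occ={}
for c in ims:
    s=np.load(f"pics/{c}_salt_0.npy").astype(np.uint8); occ[c]=cv2.dilate(s,np.ones((5,5)))>0
def cost(v):
    return sum((np.abs(solid(c,v)-ms[c])[~occ[c]]).sum() for c in ims)
best=None
for psi in np.radians([0,8,16,24]):
    r=minimize(cost,[.605,.14,psi],method="Nelder-Mead",options=dict(initial_simplex=[[.605,.14,psi],[.611,.14,psi],[.605,.146,psi],[.605,.14,psi+.1]],xatol=1e-4))
    print(np.round(r.x[:2],4),np.degrees(r.x[2]),r.fun)
    if best is None or r.fun<best.fun: best=r
print({c:ms[c].sum() for c in ms})
E,W=rackpts(*best.x); np.save("rack.npy",best.x); print("target",W(-6,-43,0),"salt-bay",W(0,43,0))
o=[]
for c in ims:
    im=cv2.resize(ims[c],None,fx=6,fy=6,interpolation=cv2.INTER_CUBIC); cv2.polylines(im,[np.round((proj(c,E)+.5)*6).astype(np.int32)],True,(255,0,255),1)
    a=np.arange(0,6.3,.2); P=np.array([W(-6+22*np.cos(t),-43+22*np.sin(t),1) for t in a]); cv2.polylines(im,[np.round((proj(c,P)+.5)*6).astype(np.int32)],True,(255,255,0),1)
    q=(proj(c,[.605,.14,.014])[0]*6).astype(int); o.append(im[q[1]-200:q[1]+200,q[0]-200:q[0]+200])
cv2.imwrite("pics/rackfit.png",np.hstack(o))
E
```

```text
[0.6054 0.1403] 12.443761271930871 279.27450980392155
[0.6057 0.1404] 12.9350031544383 279.0470588235294
[0.6057 0.1396] 13.542126111529798 278.54901960784315
[0.6051 0.1404] 12.96936651097304 275.3450980392157
{'scene': np.int64(626), 'side': np.int64(990)}
target [0.6483305  0.14416607 0.        ] salt-bay [0.56317777 0.13071203 0.        ]
```

View pics/rackfit.png

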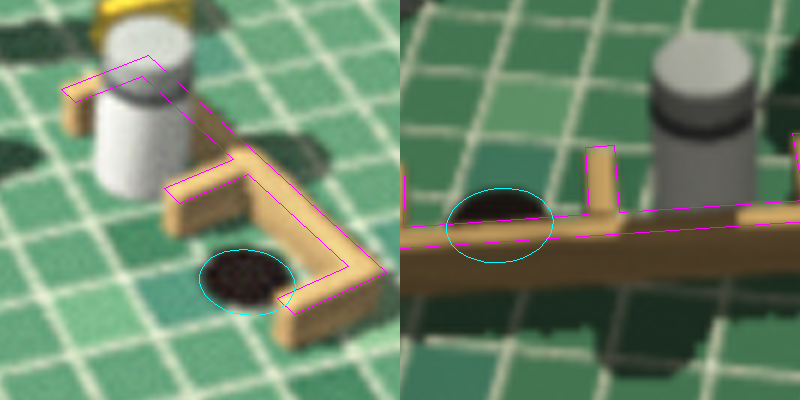

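play_rows:
  increments: [85, 40, 0, 8, 0.06, 85, 85, 0, 15, 0.12, 85, 130, 0, 22, 0.2, 85, 175, 0, 30, 0.28, 85, 220, 0, 38, 0.36, 85, 265, 0, 46, 0.44, 85, 310, 0, 54, 0.52, 85, 355, 0, 62, 0.6, 85, 400, 0, 70, 0.68, 85, 445, 0, 78, 0.74, 85, 490, 0, 85, 0.79, 85, 530, 0, 90, 0.79, 85, 545, 0, 92, 0.79, 85, 545, 40, 92, 0.79, 85, 545, 85, 92, 0.79, 85, 545, 130, 92, 0.79, 85, 545, 175, 92, 0.79, 85, 545, 220, 92, 0.79, 85, 545, 250, 92, 0.79, 85, 545, 250, 92, 0.79]

```text
time: 6.35
position: [0.4902, -0.1923, 0.0948]
orientation: [-0.735, 1.77, -1.756]
contact_force: [0.4, 0.3, 0.3]
width: 0.997
```

```bash
cat >> h.py <<'E'
def sheet(name,ctr,half=60,f=3.3,pts=(),cams=("scene","side")):
    o=[]
    for c in cams:
        im=viewer.camera(c); im=cv2.copyMakeBorder(im,100,100,100,100,cv2.BORDER_CONSTANT); q=np.round(proj(c,ctr)[0]).astype(int)+100
        cr=cv2.resize(im[q[1]-half:q[1]+half,q[0]-half:q[0]+half],None,fx=f,fy=f,interpolation=cv2.INTER_CUBIC)
        for P in pts:
            a=((proj(c,P)[0]+100-q+half+.5)*f).astype(int); cv2.circle(cr,tuple(a),2,(255,255,0),-1)
        o.append(cr)
    cv2.imwrite(f"pics/{name}.png",np.hstack(o)[:,:,::-1])
E
python3 - <<'E'
from h import *
p,M,s=tool(); print(s["time"],np.round(p,4),np.round(s["contact_force"],1)); print(np.round(M,3))
sheet("c3",[.5,-.13,.08],pts=[p+M@np.array([0,y,z])/1000 for y in(0,-13,-49) for z in(-57,57)])
E
```

```text
6.35 [ 0.4902 -0.1923  0.0948] [0.4 0.3 0.3]
[[-0.708 -0.009  0.706]
 [-0.706  0.004 -0.708]
 [ 0.003 -1.    -0.009]]
```

View pics/c3.png

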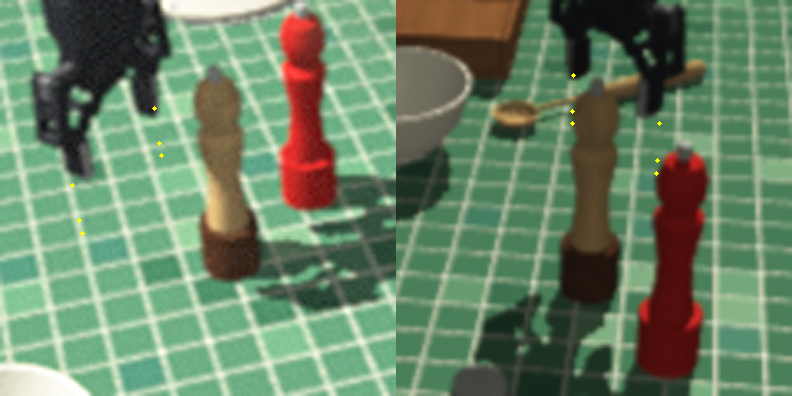

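play_rows:
  increments: [85, 0, 20, 0, 0, 85, 0, 40, 0, 0, 85, 0, 60, 0, 0, 85, 0, 75, 0, 0, 85, 0, 75, 0, 0]

```text
time: 6.95
position: [0.4929, -0.1942, 0.0252]
orientation: [-0.728, 1.762, -1.761]
contact_force: [-1.0, -0.1, -0.6]
width: 0.997
```

```bash
python3 - <<'E'
from h import *
p,M,s=tool(); print(s["time"],np.round(p,4),np.round(s["contact_force"],1)); print(np.round(M,3))
sheet("c4",[.5,-.14,.05],pts=[p+M@np.array([0,y,z])/1000 for y in(0,-13,-49) for z in(-57,57)],half=50,f=4)
E
```

```text
6.95 [ 0.4929 -0.1942  0.0252] [-1.  -0.1 -0.6]
[[-0.709 -0.001  0.705]
 [-0.705  0.    -0.709]
 [ 0.    -1.    -0.001]]
```

View pics/c4.png

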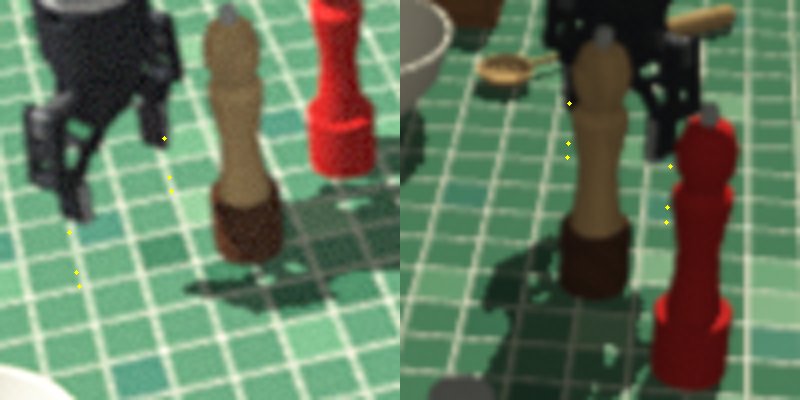

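play_rows:
  increments: [85, 0, 15, 0, 0, 85, 0, 30, 0, 0, 85, 0, 33, 0, 0, 85, 0, 33, 0, 0]

```text
time: 7.45
position: [0.492, -0.1939, -0.0091]
orientation: [-0.729, 1.764, -1.76]
contact_force: [-0.4, 0.0, 0.2]
width: 0.995
```

```bash
python3 - <<'E'
from h import *
p,M,s=tool(); print(s["time"],np.round(p,4),np.round(s["contact_force"],1)); print(np.round(M,3))
sheet("c5",[.5,-.14,.03],pts=[p+M@np.array([0,y,z])/1000 for y in(0,-13,-49) for z in(-57,57)],half=50,f=4)
E
```

```text
7.45 [ 0.492  -0.1939 -0.0091] [-0.4  0.   0.2]
[[-0.709 -0.002  0.705]
 [-0.705  0.001 -0.709]
 [ 0.001 -1.    -0.003]]
```

View pics/c5.png

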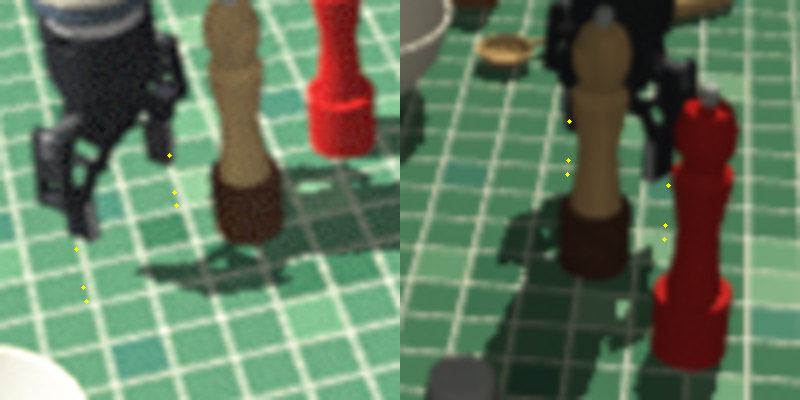

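play_rows:
  increments: [85, 0, 10, 0, 0, 85, 0, 20, 0, 0, 85, 0, 20, 0, 0]

```text
time: 7.85
position: [0.4916, -0.1937, -0.0299]
orientation: [-0.73, 1.765, -1.76]
contact_force: [-0.2, -0.3, -0.3]
width: 0.996
```

```bash
cat >> h.py <<'E'
def footfit(guess,cams=("scene","side"),ret=False):
    """fit dark foot (cyl r26 h50) by colour; guess xy"""
    from scipy.optimize import minimize
    a=np.arange(0,2*np.pi,.15); data={}
    for c in cams:
        im=viewer.camera(c).astype(int); r,g,b=im[...,0],im[...,1],im[...,2]
        m=((r>g+8)&(r<115)&(g<70)).astype(float)
        q=proj(c,[*guess,.025])[0].astype(int); data[c]=(m,q)
    def dense(c,v):
        P=np.array([[v[0]+.026*np.cos(t),v[1]+.026*np.sin(t),z] for t in a for z in(0,.05)])
        S=4;M=np.zeros((384*S,512*S),np.uint8); cv2.fillConvexPoly(M,cv2.convexHull(np.round((proj(c,P)+.5)*S).astype(np.int32)),255)
        return cv2.resize(M,(512,384),interpolation=cv2.INTER_AREA)/255.
    def cost(v,cs=cams):
        t=0
        for c in cs:
            m,q=data[c]; sl=np.s_[q[1]-25:q[1]+25,q[0]-25:q[0]+25]; t+=np.abs(dense(c,v)[sl]-m[sl]).sum()
        return t
    out=[]
    for cs in [cams]+([ (c,) for c in cams] if len(cams)>1 else []):
        g=np.array(guess); rr=minimize(cost,g,args=(cs,),method="Nelder-Mead",options=dict(initial_simplex=[g-[.005,.005],g+[.01,0],g+[0,.01]],xatol=2e-4)); out.append((np.round(rr.x,4).tolist(),round(rr.fun,1),cs))
    for c in cams:
        m,q=data[c]; 
    return out,data
E
python3 - <<'E'
from h import *
p,M,s=tool(); print(s["time"],np.round(p,4),np.round(s["contact_force"],1)); print(np.round(M,3))
sheet("c6",[.5,-.14,.03],pts=[p+M@np.array([0,y,z])/1000 for y in(0,-13,-49) for z in(-57,57)]+[np.array([.5,-.108,0])],half=50,f=4)
o,d=footfit([.5,-.108]); print(o)
for c in d: print(c,d[c][0][d[c][1][1]-25:d[c][1][1]+25,d[c][1][0]-25:d[c][1][0]+25].sum())
w=grab("wrist","wrist6")
E
```

```text
7.85 [ 0.4916 -0.1937 -0.0299] [-0.2 -0.3 -0.3]
[[-0.709 -0.003  0.705]
 [-0.705  0.001 -0.709]
 [ 0.001 -1.    -0.003]]
[([0.5024, -0.1113], np.float64(695.0), ('scene', 'side')), ([0.4964, -0.1064], np.float64(183.2), ('scene',)), ([0.5032, -0.1161], np.float64(492.1), ('side',))]
scene 229.0
side 719.0
```

View pics/c6.png

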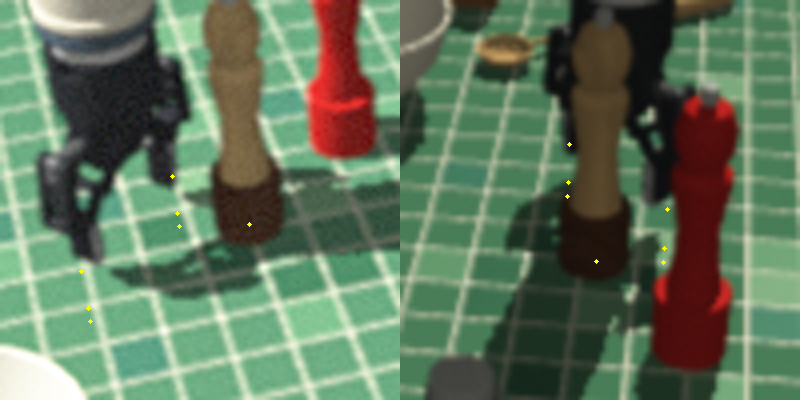

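View pics/wrist6.png

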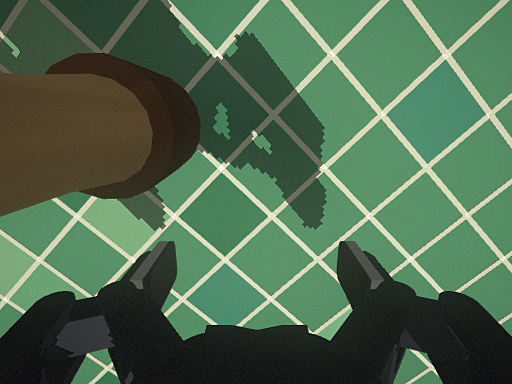

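play_rows:
  increments: [85, -8, 0, 0, 0, 85, -16, 0, 0, 0, 85, -22, 0, 0, 0, 85, -25, 0, 0, 0, 85, -25, 0, 0, 0]

```text
time: 8.6
position: [0.511, -0.1762, -0.0277]
orientation: [-0.728, 1.761, -1.761]
contact_force: [-0.6, -0.1, 0.6]
width: 1.001
```

```bash
python3 - <<'E'
from h import *
p,M,s=tool(); print(s["time"],np.round(p,4),np.round(s["contact_force"],1))
sheet("c7",[.5,-.12,.07],half=60,f=3.3)
w=grab("wrist","wrist7")
for c in("wrist","scene","side"):
  for t in("mill","mill_top"): print(c,t,[(np.round(d["point"],3).tolist(),round(d["confidence"],2)) for d in spot_point(c,t)])
E
```

```text
8.6 [ 0.511  -0.1762 -0.0277] [-0.6 -0.1  0.6]
wrist mill [([0.5, -0.108, 0.002], 0.64)]
wrist mill_top [([0.501, -0.109, 0.048], 0.88)]
scene mill [([0.428, -0.018, 0.002], 0.74), ([0.498, -0.111, -0.003], 0.64)]
scene mill_top [([0.433, -0.015, 0.051], 0.83), ([0.5, -0.109, 0.052], 0.82)]
side mill [([0.431, -0.016, -0.002], 0.88), ([0.503, -0.103, 0.003], 0.74)]
side mill_top [([0.434, -0.016, 0.054], 0.93), ([0.505, -0.112, 0.047], 0.8)]
```

View pics/c7.png

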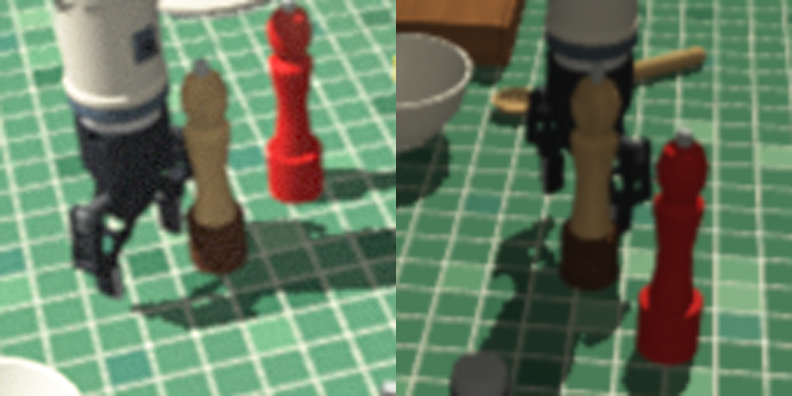

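View pics/wrist7.png

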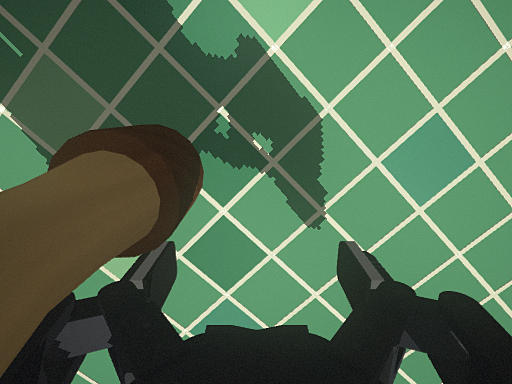

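play_rows:
  increments: [85, -3, 0, 0, 0, 85, -6, 0, 0, 0, 85, -9, 0, 0, 0, 85, -12, 0, 0, 0, 85, -15, 0, 0, 0, 85, -18, 0, 0, 0]

```text
time: 9.65
position: [0.5236, -0.164, -0.0276]
orientation: [-0.727, 1.762, -1.762]
contact_force: [-1.5, -1.7, 0.6]
width: 0.992
```

```bash
cat >> h.py <<'E'
def mill(guess,verbose=True):
    """tool-frame + world estimate from networks (all cams, nearest to guess)"""
    E=[]
    for c in("wrist","scene","side"):
        viewer.camera(c)
        for t in("mill","mill_top"):
            for d in spot_point(c,t):
                x=np.array(d["point"])
                if np.hypot(*(x[:2]-guess))<.04: E.append([*x[:2],d["confidence"],c+t]); break
    X=np.array([e[:2] for e in E]); m=np.median(X,axis=0)
    p,M,s=tool(); r=M.T@(np.r_[m,p[2]]-p)*1000
    print("t",s["time"],"tcp",np.round(p,4),"F",np.round(s["contact_force"],1)); print("mill",np.round(m,4),"spread",np.round(X.std(0)*1000,1),"n",len(E),"tool x,z mm",np.round(r[[0,2]],1))
    return m
E
python3 - <<'E'
from h import *
p,M,s=tool(); print(np.round(M,3).tolist())
m=mill([.51,-.1]); sheet("c8",[.5,-.12,.07],half=60,f=3.3)
w=grab("wrist","wrist8")
E
```

```text
[[-0.709, -0.0, 0.705], [-0.705, -0.0, -0.709], [0.0, -1.0, 0.0]]
t 10.1 tcp [ 0.5234 -0.1639 -0.0277] F [-0.7  1.   0.1]
mill [ 0.5074 -0.099 ] spread [2.1 3.8] n 6 tool x,z mm [-34.4 -57.3]
```

View pics/c8.png

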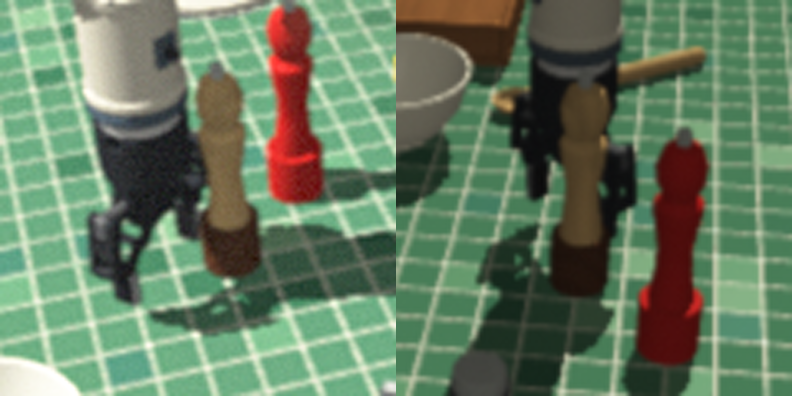

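View pics/wrist8.png

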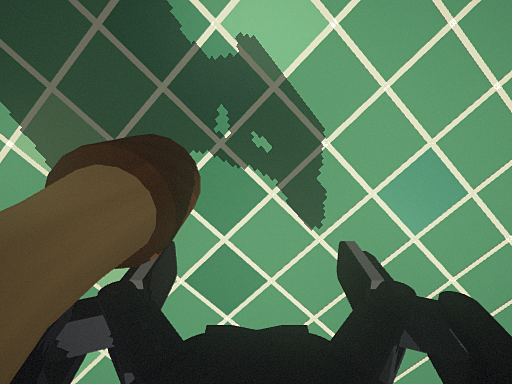

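play_rows:
  increments: [85, 4, 0, 0, 0, 85, 4, 0, -4, 0, 85, 0, 0, -4, 0, 85, -4, 0, -4, 0, 85, -8, 0, -4, 0, 85, -12, 0, -4, 0, 85, -16, 0, -4, 0, 85, -20, 0, -4, 0, 85, -24, 0, -4, 0, 85, -28, 0, -4, 0, 85, -32, 0, -4, 0, 85, -36, 0, -4, 0, 85, -40, 0, -4, 0]

```text
time: 11.55
position: [0.5492, -0.1328, -0.0276]
orientation: [-0.727, 1.762, -1.762]
contact_force: [-0.9, -0.7, 0.1]
width: 0.994
```

```bash
python3 - <<'E'
from h import *
m=mill([.536,-.07]); sheet("c9",[.53,-.09,.07],half=60,f=3.3)
w=grab("wrist","wrist9")
E
```

```text
t 12.0 tcp [ 0.549  -0.1329 -0.0276] F [ 0.6 -1.   0.5]
mill [ 0.5309 -0.0686] spread [3.2 4.2] n 5 tool x,z mm [-32.5 -58.4]
```

View pics/c9.png

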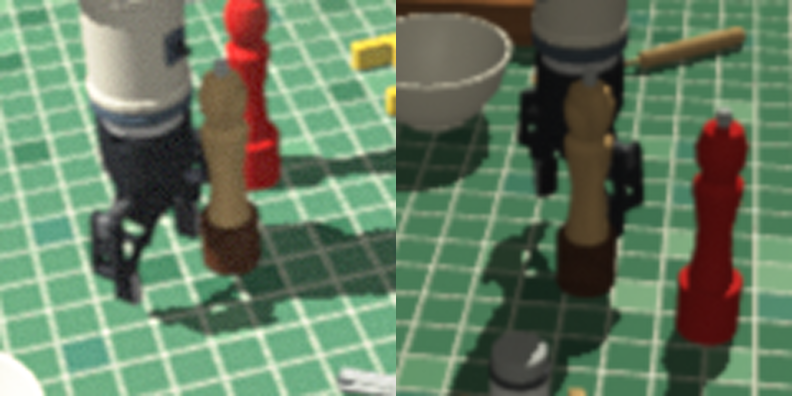

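View pics/wrist9.png

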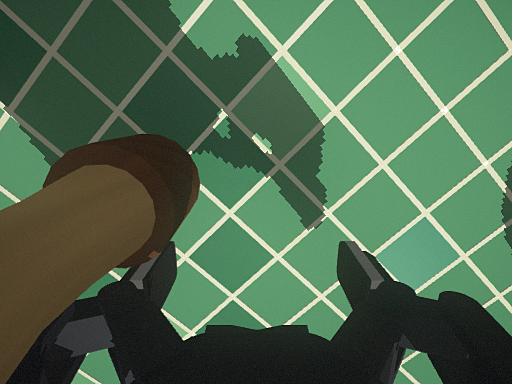

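```bash
cat >> h.py <<'E'
def plan(m,u,face,rel,dist):
    """m mill xy; u motion heading deg; face heading deg of -x; rel=(x,z) mm mill in tool at standoff; dist mm. prints tool-frame numbers"""
    p,M,s=tool(); h=np.radians(face); x=-np.array([np.cos(h),np.sin(h)]); z=np.array([-x[1],x[0]])
    cur=np.degrees(np.arctan2(-M[1,0],-M[0,0])); turn=np.radians(cur-face)
    T=np.array(m)-(x*rel[0]+z*rel[1])/1000
    d0=M.T@np.r_[T-p[:2],0]*1000; uu=np.array([np.cos(np.radians(u)),np.sin(np.radians(u))])
    print("cur face",round(cur,1),"turn",round(turn,3),"start target tool",np.round(T,4),"local",np.round(d0,1))
    print("push step in CURRENT axes",np.round(M.T@np.r_[uu,0]*dist,1)," in NEW axes x,z",np.round([uu@x*dist,uu@z*dist],1))
E
python3 - <<'E'
from h import *
plan([.531,-.0695],42.5,38.5,(-41,-54),45)
E
```

```text
cur face 44.8 turn 0.111 start target tool [ 0.5325 -0.1373] local [14.7 -0.  -8.5]
push step in CURRENT axes [-45.    0.    1.8]  in NEW axes x,z [-44.9  -3.1]
```

play_rows:
  increments: [85, 8, 0, 0, 0, 85, 15, 0, 0, 0, 85, 15, 0, -4, 0.055, 85, 15, 0, -8.5, 0.11, 85, 15, 0, -8.5, 0.11, 85, 9, 0, -8.5, 0.11, 85, 5, 0, -8, 0.11, 85, 1, 0, -8, 0.11, 85, -3, 0, -8, 0.11, 85, -7, 0, -8, 0.11, 85, -11, 0, -7.5, 0.11, 85, -15, 0, -7.5, 0.11, 85, -19, 0, -7, 0.11, 85, -23, 0, -7, 0.11, 85, -27, 0, -7, 0.11, 85, -30, 0, -7, 0.11]

```text
time: 13.75
position: [0.5656, -0.1066, -0.0276]
orientation: [-0.641, 1.833, -1.833]
contact_force: [-2.1, -3.0, 1.9]
width: 0.997
```

```bash
python3 - <<'E'
from h import *
m=mill([.556,-.045]); sheet("c10",[.55,-.06,.07],half=60,f=3.3)
w=grab("wrist","wrist10")
E
```

```text
t 14.2 tcp [ 0.5652 -0.1067 -0.0278] F [-0.6 -0.1  0.2]
mill [ 0.558 -0.04 ] spread [2.3 2.1] n 6 tool x,z mm [-35.9 -56.7]
```

View pics/c10.png

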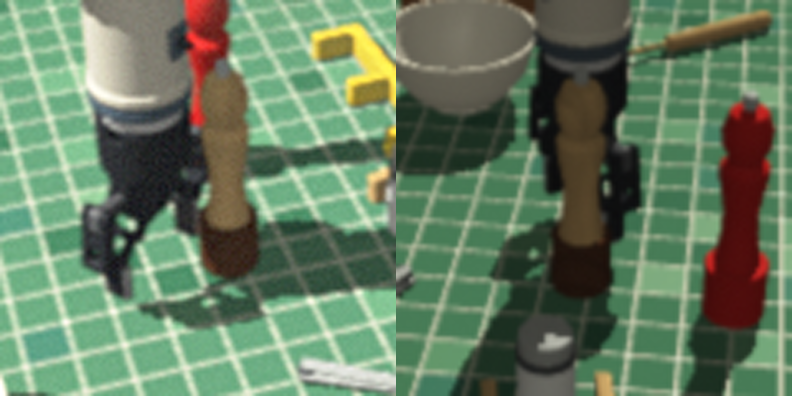

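View pics/wrist10.png

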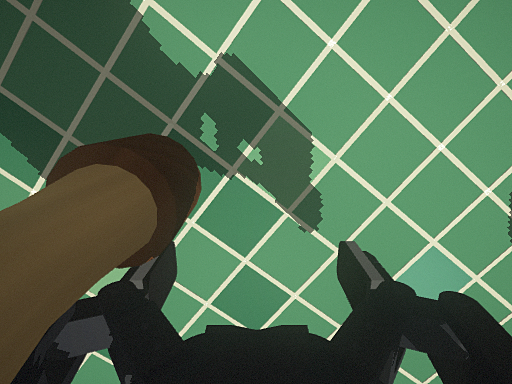

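```bash
python3 - <<'E'
from h import *
plan([.558,-.040],40.5,33,(-41,-55.5),60)
E
```

```text
cur face 38.5 turn 0.097 start target tool [ 0.5538 -0.1089] local [10.2 -0.  -5.5]
push step in CURRENT axes [-60.   0.  -2.]  in NEW axes x,z [-59.5  -7.8]
```

play_rows:
  increments: [85, 8, 0, 0, 0, 85, 12, 0, -2, 0.05, 85, 12, 0, -5.5, 0.097, 85, 10, 0, -5.5, 0.097, 85, 6, 0, -5.5, 0.097, 85, 2, 0, -6, 0.097, 85, -2, 0, -6, 0.097, 85, -6, 0, -6, 0.097, 85, -10, 0, -6, 0.097, 85, -14, 0, -6.5, 0.097, 85, -18, 0, -6.5, 0.097, 85, -22, 0, -6.5, 0.097, 85, -26, 0, -6.5, 0.097, 85, -30, 0, -7, 0.097, 85, -34, 0, -7, 0.097, 85, -38, 0, -7, 0.097, 85, -42, 0, -7, 0.097, 85, -46, 0, -7.5, 0.097, 85, -50, 0, -7.5, 0.097]

```text
time: 16.25
position: [0.6, -0.0696, -0.0276]
orientation: [-0.561, 1.894, -1.894]
contact_force: [-2.5, -2.8, 2.0]
width: 0.994
```

```bash
python3 - <<'E'
from h import *
m=mill([.600,-.003]); sheet("c11",[.60,-.03,.07],half=60,f=3.3)
w=grab("wrist","wrist11")
E
```

```text
t 16.7 tcp [ 0.5997 -0.0697 -0.0277] F [-0.7 -1.   0.1]
mill [ 0.595 -0.   ] spread [1.9 2.8] n 6 tool x,z mm [-33.9 -61. ]
```

View pics/c11.png

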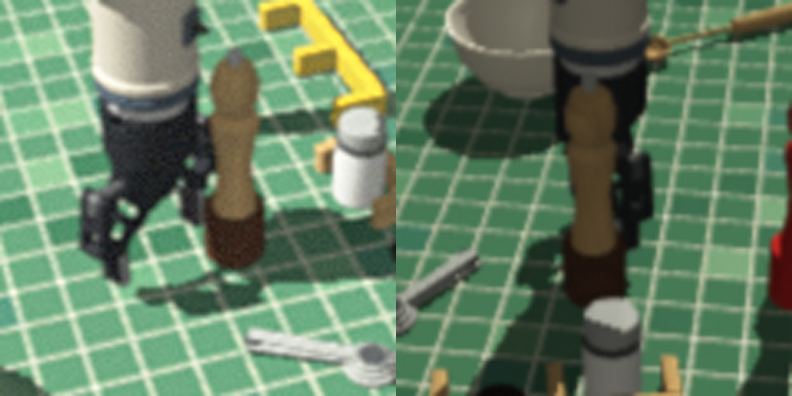

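View pics/wrist11.png

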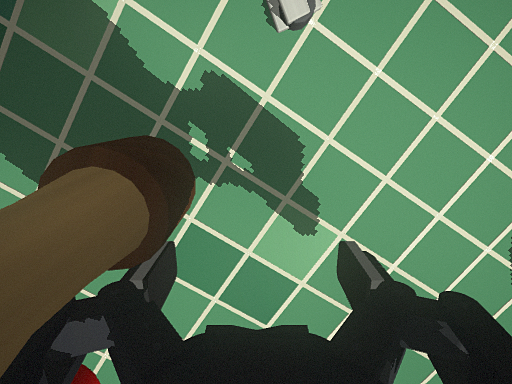

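```bash
python3 - <<'E'
from h import *
plan([.595,-.001],36,29,(-41,-54),50)
E
```

```text
cur face 33.0 turn 0.07 start target tool [ 0.5853 -0.0681] local [11.1 -0.  -9.3]
push step in CURRENT axes [-49.9   0.   -2.6]  in NEW axes x,z [-49.6  -6.1]
```

play_rows:
  increments: [85, 8, 0, 0, 0, 85, 13, 0, -4, 0.035, 85, 13, 0, -9, 0.07, 85, 10, 0, -9.5, 0.07, 85, 6, 0, -9.5, 0.07, 85, 2, 0, -10, 0.07, 85, -2, 0, -10, 0.07, 85, -6, 0, -10, 0.07, 85, -10, 0, -10.5, 0.07, 85, -14, 0, -10.5, 0.07, 85, -18, 0, -11, 0.07, 85, -22, 0, -11, 0.07, 85, -26, 0, -11, 0.07, 85, -30, 0, -11.5, 0.07, 85, -34, 0, -11.5, 0.07, 85, -36, 0, -12, 0.07]

```text
time: 18.45
position: [0.6238, -0.04, -0.0276]
orientation: [-0.501, 1.938, -1.938]
contact_force: [-2.2, -2.7, 2.9]
width: 0.997
```

```bash
python3 - <<'E'
from h import *
m=mill([.63,.025]); sheet("c12",[.63,0,.07],half=60,f=3.3)
w=grab("wrist","wrist12")
E
```

```text
t 18.9 tcp [ 0.6234 -0.04   -0.0277] F [-1.1 -0.1  0.5]
mill [0.629  0.0244] spread [1.9 3.1] n 6 tool x,z mm [-36.1 -53.7]
```

View pics/c12.png

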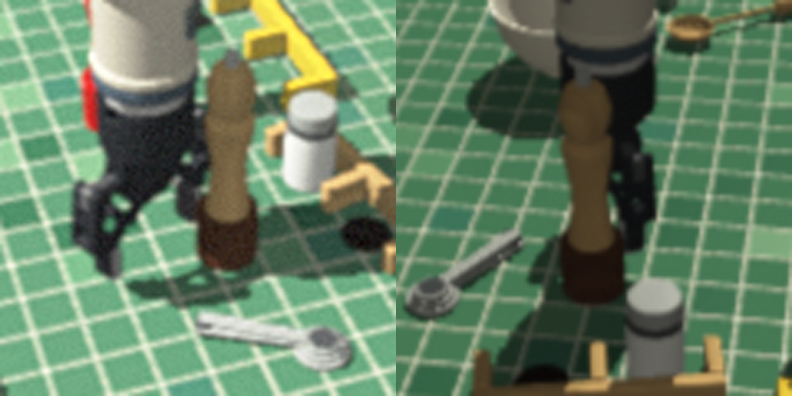

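View pics/wrist12.png

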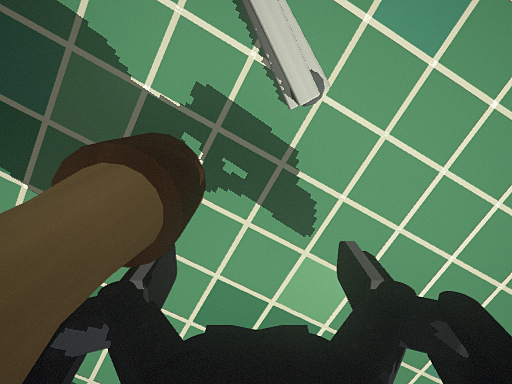

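```bash
python3 - <<'E'
from h import *
plan([.629,.0244],25,19,(-41,-54),46)
E
```

```text
cur face 29.0 turn 0.174 start target tool [ 0.6078 -0.04  ] local [13.6 -0.  -7.6]
push step in CURRENT axes [-45.9   0.    3.2]  in NEW axes x,z [-45.7  -4.8]
```

play_rows:
  increments: [85, 8, 0, 0, 0, 85, 15, -2, -3, 0.08, 85, 15, -3, -7.5, 0.174, 85, 13, -3, -7.5, 0.174, 85, 10, -3, -7.5, 0.174, 85, 6, -3, -7, 0.174, 85, 2, -3, -7, 0.174, 85, -2, -3, -6.5, 0.174, 85, -6, -3, -6, 0.174, 85, -10, -3, -6, 0.174, 85, -14, -3, -5.5, 0.174, 85, -18, -3, -5.5, 0.174, 85, -22, -3, -5, 0.174, 85, -26, -3, -5, 0.174, 85, -29, -3, -4.5, 0.174, 85, -32, -3, -4.5, 0.174]

```text
time: 20.65
position: [0.6494, -0.0207, -0.0246]
orientation: [-0.342, 2.042, -2.042]
contact_force: [-2.4, -2.4, 1.9]
width: 0.994
```

```bash
cat >> h.py <<'E'
def inrack(m):
    v=np.load("rack.npy"); f=np.array([-np.sin(v[2]),np.cos(v[2])]); g=np.array([-np.cos(v[2]),-np.sin(v[2])])
    d=np.array(m)-v[:2]; print("rack x,y mm",np.round([d@f*1000,d@g*1000],1),"(goal -6,-43)")
E
python3 - <<'E'
from h import *
m=mill([.67,.04]); inrack(m); sheet("c13",[.67,.03,.07],half=60,f=3.3)
w=grab("wrist","wrist13")
E
```

```text
t 21.1 tcp [ 0.6492 -0.0206 -0.0247] F [-0.2 -0.1  0.3]
mill [0.6646 0.0443] spread [2.4 3.2] n 6 tool x,z mm [-35.6 -56.4]
rack x,y mm [-107.   -36.4] (goal -6,-43)
```

View pics/c13.png

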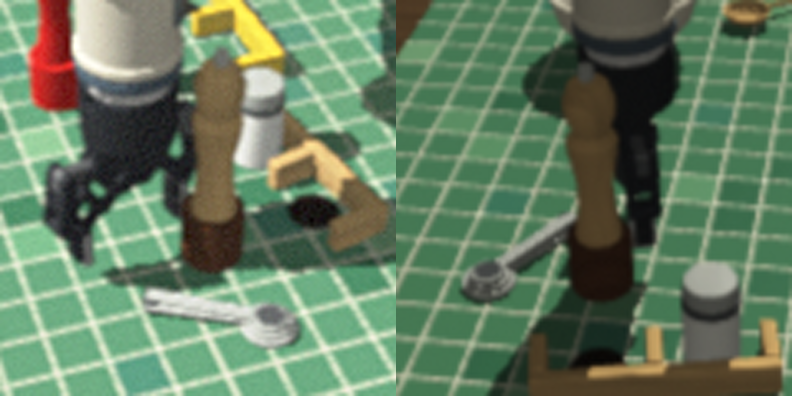

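View pics/wrist13.png

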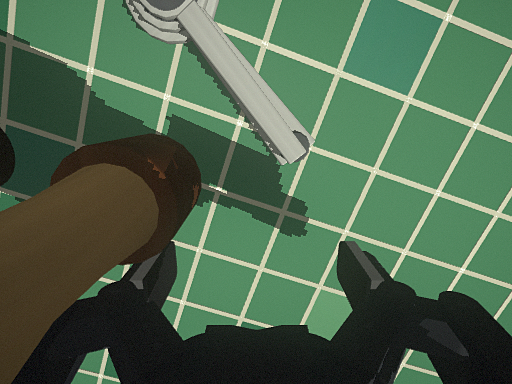

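play_rows:
  increments: [85, 15, 0, 0, 0, 85, 35, -8, 0, 0, 85, 60, -15, 5, 0, 85, 50, -15, 25, -0.14, 85, 30, -15, 45, -0.28, 85, 10, -15, 60, -0.42, 85, -8, -15, 70, -0.56, 85, -18, -15, 74, -0.7, 85, -18, -15, 74, -0.84, 85, -18, -15, 74, -0.98, 85, -18, -15, 74, -1.12, 85, -18, -15, 74, -1.25, 85, -18, -15, 74, -1.344, 85, -18, -15, 74, -1.344, 85, -35, -10, 60, -1.344, 85, -50, -5, 46, -1.344, 85, -65, 0, 32, -1.344, 85, -72, 0, 25, -1.344, 85, -72, 0, 25, -1.344]

```text
time: 23.15
position: [0.7258, -0.0184, -0.0254]
orientation: [-1.259, 1.13, -1.129]
contact_force: [-1.1, 1.0, -0.5]
width: 0.996
```

```bash
python3 - <<'E'
from h import *
m=mill([.665,.044]); inrack(m); sheet("c14",[.67,.03,.07],half=60,f=3.3)
w=grab("wrist","wrist14"); plan(m,99,96,(-41,-54),50)
E
```

```text
t 23.6 tcp [ 0.7254 -0.0216 -0.0243] F [-0.4 -0.5  0.1]
mill [0.6631 0.0434] spread [1.3 3.1] n 5 tool x,z mm [-71.1 -55.2]
rack x,y mm [-107.5  -34.8] (goal -6,-43)
cur face 96.0 turn -0.0 start target tool [0.7211 0.0083] local [-29.8  -0.   -1.2]
push step in CURRENT axes [-49.9  -0.   -2.6]  in NEW axes x,z [-49.9  -2.6]
```

View pics/c14.png

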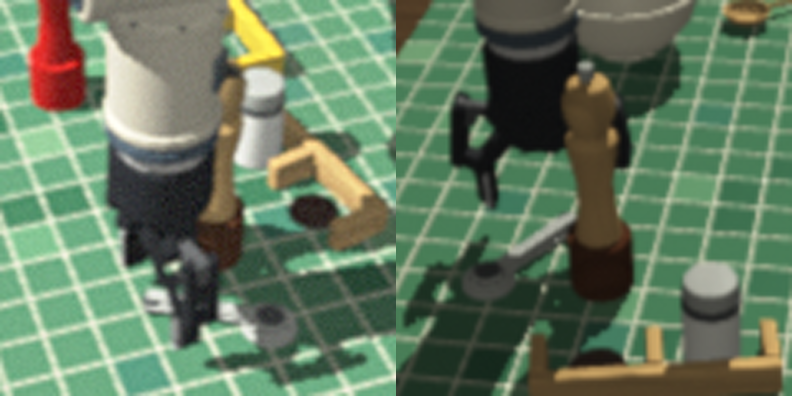

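View pics/wrist14.png

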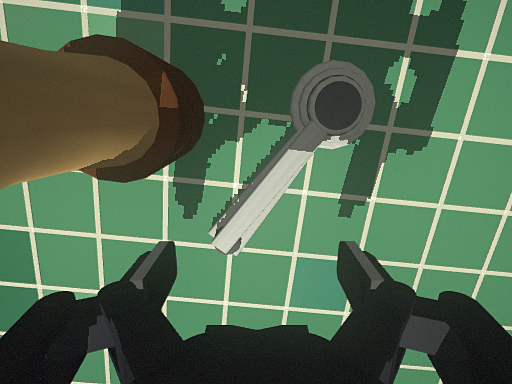

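play_rows:
  increments: [85, -10, 0, 0, 0.025, 85, -20, 0, -1, 0.05, 85, -28, 0, -1, 0.05, 85, -32, 0, -1, 0.05, 85, -36, 0, -1, 0.05, 85, -40, 0, -1, 0.05, 85, -44, 0, -1.5, 0.05, 85, -48, 0, -1.5, 0.05, 85, -52, 0, -1.5, 0.05, 85, -56, 0, -2, 0.05, 85, -60, 0, -2, 0.05, 85, -64, 0, -2, 0.05, 85, -68, 0, -2, 0.05, 85, -72, 0, -2, 0.05]

```text
time: 25.15
position: [0.7159, 0.0508, -0.0246]
orientation: [-1.235, 1.168, -1.169]
contact_force: [-0.2, -1.9, 0.6]
width: 0.992
```

```bash
python3 - <<'E'
from h import *
m=mill([.66,.08]); inrack(m); sheet("c15",[.67,.07,.07],half=60,f=3.3)
w=grab("wrist","wrist15")
E
```

```text
t 25.6 tcp [ 0.7158  0.0505 -0.0247] F [-1.  -0.7  0.2]
mill [0.6558 0.0835] spread [2.2 4.6] n 5 tool x,z mm [-36.2 -58.1]
rack x,y mm [-66.8 -36.7] (goal -6,-43)
```

View pics/c15.png

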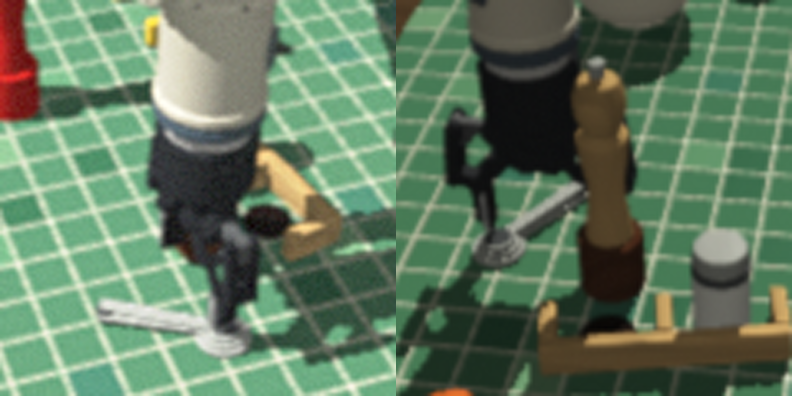

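View pics/wrist15.png

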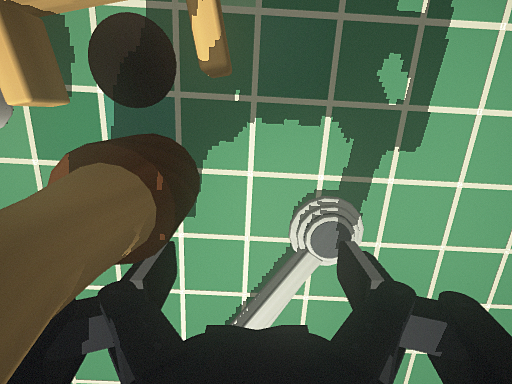

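```bash
python3 - <<'E'
from h import *
plan([.656,.083],97,90,(-40,-54.5),50)
E
```

```text
cur face 93.1 turn 0.055 start target tool [0.7105 0.043 ] local [ 7.1  0.  -5.7]
push step in CURRENT axes [-49.9   0.   -3.4]  in NEW axes x,z [-49.6  -6.1]
```

play_rows:
  increments: [85, 6, 0, 0, 0, 85, 9, 0, -3, 0.03, 85, 8, 0, -5.5, 0.055, 85, 6, 0, -5.5, 0.055, 85, 2, 0, -6, 0.055, 85, -2, 0, -6, 0.055, 85, -6, 0, -6.5, 0.055, 85, -10, 0, -7, 0.055, 85, -14, 0, -7, 0.055, 85, -18, 0, -7.5, 0.055, 85, -22, 0, -7.5, 0.055, 85, -26, 0, -8, 0.055, 85, -30, 0, -8, 0.055, 85, -34, 0, -8.5, 0.055, 85, -37, 0, -8.5, 0.055]

```text
time: 27.25
position: [0.7053, 0.0874, -0.0246]
orientation: [-1.209, 1.209, -1.209]
contact_force: [0.4, -2.6, 0.5]
width: 0.998
```

```bash
python3 - <<'E'
from h import *
m=mill([.652,.12]); inrack(m); sheet("c16",[.66,.1,.07],half=60,f=3.3)
w=grab("wrist","wrist16")
E
```

```text
t 27.7 tcp [ 0.7052  0.0871 -0.0248] F [-0.1  0.1 -0. ]
mill [0.6487 0.1249] spread [2.3 2.4] n 5 tool x,z mm [-37.8 -56.5]
rack x,y mm [-24.9 -39. ] (goal -6,-43)
```

View pics/c16.png

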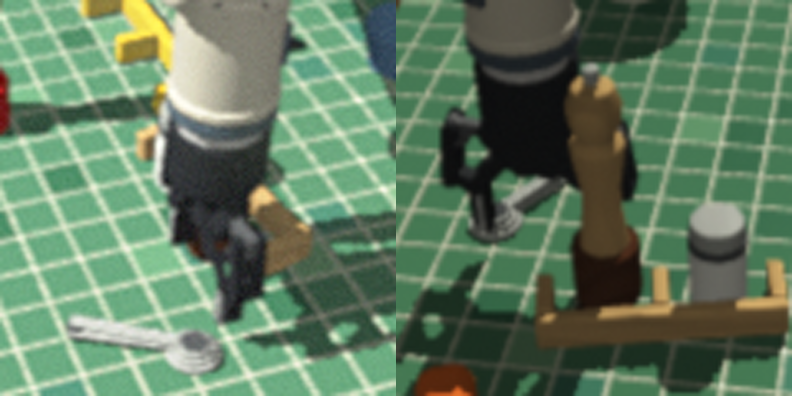

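View pics/wrist16.png

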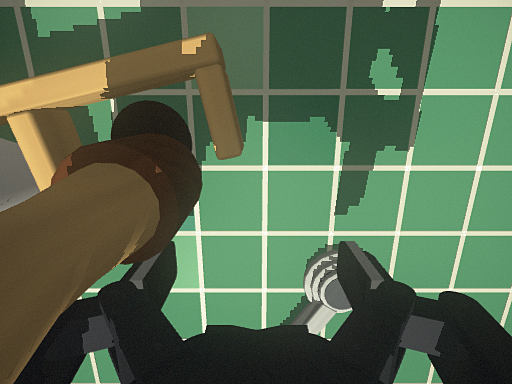

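play_rows:
  increments: [85, -3, 0, -0.5, 0, 85, -6, 0, -0.5, 0, 85, -9, 0, -1, 0, 85, -11, 0, -1, 0, 85, -13, 0, -1, 0, 85, -15, 0, -1, 0, 85, -16, 0, -1, 0, 85, -17, 0, -1, 0]

```text
time: 28.65
position: [0.7044, 0.104, -0.0246]
orientation: [-1.209, 1.209, -1.209]
contact_force: [0.9, -1.8, -0.2]
width: 0.997
```

```bash
python3 - <<'E'
from h import *
m=mill([.65,.14]); inrack(m); w=grab("wrist","wrist17")
E
```

```text
t 29.1 tcp [ 0.7044  0.1041 -0.0246] F [ 0.1 -0.9 -0.5]
mill [0.6458 0.139 ] spread [1.8 2.9] n 5 tool x,z mm [-34.9 -58.6]
rack x,y mm [-10.5 -39.4] (goal -6,-43)
```

View pics/wrist17.png

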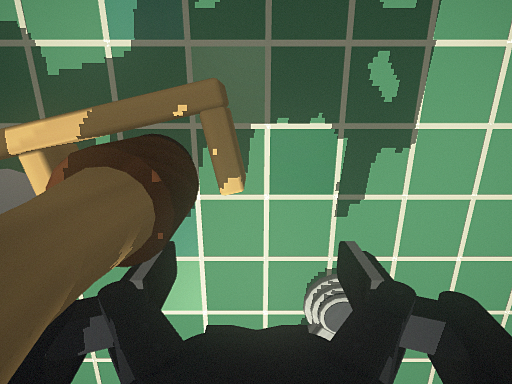

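play_rows:
  increments: [85, -1, 0, 0, 0, 85, -2, 0, 0, 0, 85, -3, 0, 0, 0]

```text
time: 29.45
position: [0.7044, 0.1069, -0.0246]
orientation: [-1.209, 1.209, -1.209]
contact_force: [0.2, -2.7, 0.9]
width: 0.995
```

play_rows:
  increments: [85, -1, 0, 0, 0, 85, -2, 0, 0, 0]

```text
time: 29.65
position: [0.7044, 0.1088, -0.0246]
orientation: [-1.209, 1.209, -1.209]
contact_force: [1.3, -3.6, 0.6]
width: 0.995
```

play_rows:
  increments: [85, -1, 0, 0, 0, 85, -1, 0, 0, 0]

```text
time: 29.85
position: [0.7048, 0.109, -0.0244]
orientation: [-1.21, 1.208, -1.211]
contact_force: [1.8, -6.6, 1.4]
width: 0.997
```

```bash
python3 - <<'E'
from h import *
m=mill([.648,.144]); inrack(m); sheet("c18",[.65,.13,.07],half=60,f=3.3); w=grab("wrist","wrist18")
E
```

```text
t 30.3 tcp [ 0.7048  0.1089 -0.0244] F [ 1.7 -5.  -0.3]
mill [0.6428 0.1443] spread [3.6 3.8] n 5 tool x,z mm [-35.3 -62. ]
rack x,y mm [ -4.6 -37.6] (goal -6,-43)
```

View pics/wrist18.png

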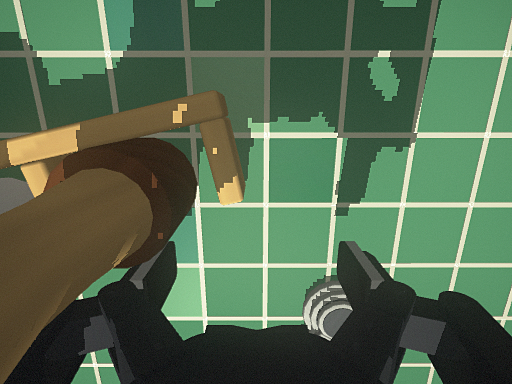

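View pics/c18.png

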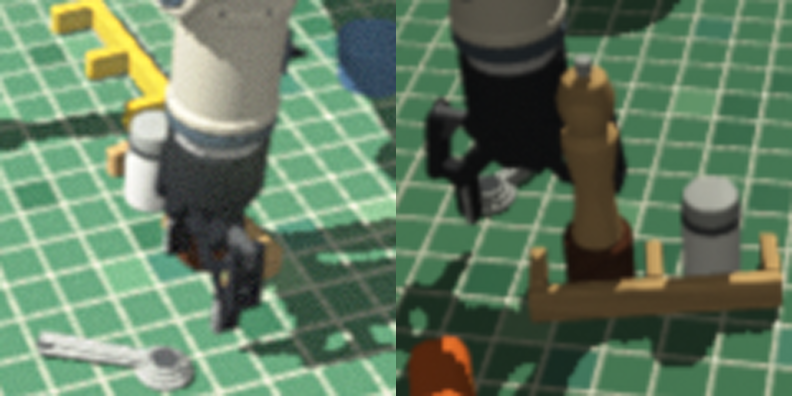

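play_rows:
  increments: [85, 3, 0, 1, 0, 85, 10, 0, 1, 0, 85, 25, 0, 1, 0, 85, 45, 0, 1, 0, 85, 70, 0, 1, 0, 85, 95, 0, 1, 0, 85, 115, 0, 1, 0, 85, 120, -30, 1, 0, 85, 120, -75, 1, 0, 85, 120, -120, 1, 0, 85, 120, -170, 1, 0, 85, 120, -220, 1, 0, 85, 120, -260, 1, 0, 85, 160, -260, -40, 0, 85, 190, -260, -80, 0, 85, 200, -260, -120, 0, 85, 200, -260, -120, 0]

```text
time: 32.15
position: [0.5791, -0.0928, 0.2347]
orientation: [-1.21, 1.215, -1.211]
contact_force: [0.7, 0.5, 0.5]
width: 0.995
```

```bash
python3 - <<'E'
from h import *
m=mill([.648,.144]); inrack(m)
v=np.load("rack.npy"); 
for c in("scene","side"): grab(c,c+"19")
o,d=footfit([.648,.144]); print(o)
for x in o: inrack(x[0])
_,W=rackpts(*v); o=[]
for c in("scene","side"):
    im=cv2.imread(f"pics/{c}19.png"); im=cv2.resize(im,None,fx=5,fy=5,interpolation=cv2.INTER_CUBIC)
    for z in(0,50): 
        P=np.array([W(-6+26*np.cos(t),-43+26*np.sin(t),z) for t in np.arange(0,6.3,.2)]); cv2.polylines(im,[np.round((proj(c,P)+.5)*5).astype(np.int32)],True,(255,255,0),1)
    q=(proj(c,[.63,.14,.04])[0]*5).astype(int); o.append(im[q[1]-250:q[1]+250,q[0]-200:q[0]+200])
cv2.imwrite("pics/fin.png",np.hstack(o))
for t in("salt","spoons","ramekin","mixer","bowl"): 
    print(t,[(np.round(d["point"],3).tolist(),round(d["confidence"],2)) for c in("scene","side") for d in spot_point(c,t)[:1]])
E
```

```text
t 32.6 tcp [ 0.5852 -0.0897  0.2351] F [0.5 1.3 0.8]
mill [0.6448 0.1423] spread [3.  3.8] n 4 tool x,z mm [-231.9   59.8]
rack x,y mm [ -7.  -39.1] (goal -6,-43)
[([0.6438, 0.1496], np.float64(704.3), ('scene', 'side')), ([0.6441, 0.1441], np.float64(223.5), ('scene',)), ([0.6455, 0.1536], np.float64(452.1), ('side',))]
rack x,y mm [  0.3 -39.8] (goal -6,-43)
rack x,y mm [ -5.1 -38.9] (goal -6,-43)
rack x,y mm [  3.8 -42.4] (goal -6,-43)
salt [([0.567, 0.123, -0.003], 0.77), ([0.559, 0.128, 0.001], 0.9)]
spoons [([0.755, 0.057, 0.003], 0.7), ([0.759, 0.06, -0.0], 0.69)]
ramekin [([0.466, 0.4, 0.001], 0.9), ([0.47, 0.394, -0.001], 0.65)]
mixer [([0.668, 0.41, -0.003], 0.9), ([0.668, 0.405, 0.001], 0.83)]
bowl [([0.716, -0.331, -0.002], 0.71)]
```

View pics/fin.png

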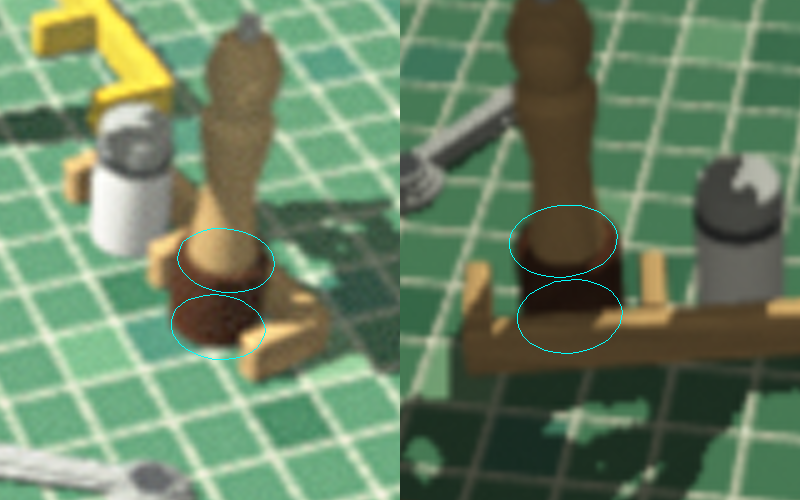

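View pics/scene19.png

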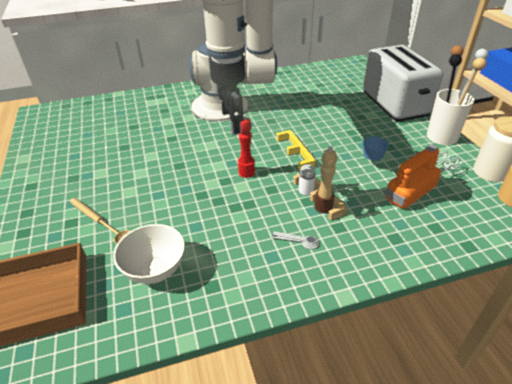

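```bash
python3 - <<'E'
from cell import ctrl
print(ctrl.hand_in())
E
```

```text
the job is handed in; nothing more can be done
None
```

I pushed the pepper mill upright, on its dark foot only, into the free bay and against the back wall. I then withdrew the gripper and handed the job in at about 32.6 s.

- **How it was pushed:** I used the side of one open finger in short straight pushes. I looked again and re-aimed after each stretch.
- **Home against the back:** In the last millimetres the push force rose from about 3 N to about 6.6 N and the tool stopped advancing. I take that as the foot meeting the back wall.
- **Last position check:** The networks put the mill at rack (-7, -39) mm against the goal of (-6, -43) mm. It therefore stands about 4 mm off the centreline, towards the salt, still inside the bay. It was upright in the pictures.
- **Other things:** The salt, spoons, ramekin, mixer and bowl were measured where they started, within the networks' error. The red mill, yellow rack and beech spoon looked unmoved in the picture, but I did not measure them.

**What disagreed:**
- **Fingertips:** In the images the open fingertips sat about 50 mm behind the stated TCP, not 13 mm. I set the height from the images, with the tips about 20–25 mm above the counter, and felt no contact with the counter.
- **Colour fit:** My own fit of the foot from the side camera was spoiled by shadow and occlusion. It put the mill 10 mm too deep (rack x +3.8 mm), so I disregarded it. The scene-camera fit gave (-5, -39) mm.

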